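Seat and back off the loading screw of a direct-shear frame

TASK

Get the shear frame ready for a test: slide the carriage in (it has a pull post) until the load cap stands centred under the loading screw, let go of it, then wind the screw down by its wing head until it comes up hard against the cap. Then back it off a quarter turn and finish with the wing head still gripped at that setting, so that I can run down the lock nut. Leave the tin, cutting ring, porous stone and tamper on the bench where they are.

Things in the scene. Friction and masses are not known exactly. Their poses are not given: they have to be found in the camera images.
- frame: Fixed bench shear frame with an aluminium base plate, 260 mm (x) by 460 mm (y, from -240 to +220), top 24 mm above the bench. Origin: on the bench surface, on the vertical axis of the loading screw. Its y axis is the direction in which the carriage slides in (towards the black drive block); x is across the rails.
- carriage (a joint): Position of the carriage on its rails, in m: 0 = pulled fully out (end stop), grows as it slides in along the frame's +y, 0.100 = load cap centred under the screw, 0.130 = inner end stop. Friction about 3 N; it stays where it is left.
- post_grip (a point): Where to grip the carriage's pull post: an upright black cylinder, 22 mm diameter, from 114 to 166 mm above the bench; this point is on its axis at 142 mm. It stands on a bracket (top at 96 mm) on the carriage's outer (-y) end, 145 mm from the cap's centre. The black bath (200 mm along y, 140 mm along x, rim at 110 mm) begins 45 mm from the post's axis.
- cap_seat (a point): Centre of the top face of the steel load cap that rides on the carriage (round seat 38 mm diameter on a 62 mm disc, 123 mm above the bench, in the middle of the brass shear box in the bath). It must come under foot_face.
- foot_face (a point): Centre of the lower face (28 mm diameter) of the loading screw's foot, on the screw axis; the foot does not turn. It is 0 to 1.3 mm above the height of the cap's top.
- wing: Black wing head of the loading screw: two rounded lobes, 66 mm long along its own x axis, 14 mm thick along its own y axis (flat sides, to be gripped). Origin: on the screw axis, at the foot of its 13 mm round neck (10 mm high, the wings begin above it), about 240 mm above the bench; z is up. Top of the wings 42 mm above the origin. It turns with the screw; its yaw falls as the screw is wound clockwise (seen from above).
- wing_grip (a point): Centre of the wing head, on the screw axis, 27 mm above wing's origin, about 267 mm above the bench: the place to grip from above, fingers across the 14 mm thickness. Under the head is the slack brass lock nut, 32 mm diameter, its top 11 mm below wing's origin.
- screw (a joint): Angle of the loading screw in rad: grows as it is wound clockwise seen from above (down); 4.00 = seated hard on the load cap (a firm stop), 0 = other end of its travel; a quarter turn back from the seat is 2.43. Right-hand thread, 2 mm per turn. Friction about 0.06 N m; it stays where it is left.
- tin: Bystander: aluminium sample tin, 64 mm diameter, 42 mm high, loose on the bench. Origin: centre of its underside.
- cutter: Bystander: steel cutting ring, 72 mm outside diameter, 22 mm high, loose on the bench. Origin: centre of its underside.
- stone: Bystander: porous stone disc, 60 mm diameter, 12 mm thick, loose on the bench. Origin: centre of its underside.
- tamper: Bystander: brass hand tamper standing on its foot, 52 mm diameter, 120 mm tall, loose on the bench. Origin: centre of its underside.
- crosshead (a point): Middle of the top face of the fixed aluminium crosshead bar, 210 mm above the bench, on the screw axis. The bar is 246 mm along the frame's x, 44 mm along y, 30 mm high, on two 18 mm columns at x = +-98 mm whose nuts (26 mm) reach 220 mm above the bench.

How it is judged:
By the outcome, as a careful person would: the job done as asked, in the order asked, and still so for the second after the job is handed in, while the arm keeps its last pose, push and grip.
It also fails if it takes over 64 s, if anything falls off the work surface, if the arm or the gripper's body presses on something with over 40 N, if the wrist force passes 120 N, or if a joint passes its speed limit or range.

ROBOT

A 6-joint arm with a two-finger parallel gripper is mounted at the origin on the work surface. World frame = base frame: x ahead of the robot, y to its left, z up, the work surface at z = 0. Lengths are in m, angles in degrees, forces in N, time in s.
With the tool pointing down it reaches from about 0.325 to 0.775 m from the base axis. Payload 5.5 kg.
Tool frame: the origin (TCP) lies at the centre of the arm's flange, where the gripper is bolted on; the fingertips stand 182 mm ahead of it and the grasp point (between the pads) lies 163 mm ahead of it; z points along the fingers, y is the line along which they close (so a half turn about z gives the same grasp; the last joint's range is limited). The gripper opens to 88 mm and grips with 3 to 60 N. Pads are 20 mm wide; open, the fingers measure 115 mm over their backs; the gripper's body (75 mm by 178 mm) begins 61 mm behind the grasp point.
Start: joints at [-78.707, 5.22, 70.514, -0, 104.267, -3.249], TCP at [0.151, -0.581, 0.405] pointing down, gripper open.
Joint ranges: [-164.24, 164.24], [-49.07, 125.15], [9.68, 141.18], [-86.29, 266.29], [3.28, 154.24], [-151.56, 151.56]. Speed limits (degrees/s): [147.25, 147.25, 172.46, 180, 180, 180].

INTERFACE

Orientations are given as [roll, pitch, yaw] about the fixed x, y, z axes, in that order (R = Rz(yaw) Ry(pitch) Rx(roll)).
In Python, from station import r gives the robot as it stands. The module is installed in compiled form; this text tells all that it offers. Calls block until the motion is done:
- r.reach(position, orientation): joint-space move of the TCP to a pose.
- r.servo_line(position, rotation=None, speed=0.15): straight line of the TCP; rotation=None keeps the orientation; speed is the mean speed in m/s.
- r.move_joints(angles): joint-space move.
- r.let_go() and r.grab(squeeze=None): open the fingers fully, or close them until they stop; squeeze is the grip in N (None keeps the last).
- r.wait(seconds).
- r.inverse_kinematics(position, orientation): joint angles nearest the present ones, or None.
- r.sense(): the state.
- r.snapshot(name): name is "side" or "top"; returns a dict with "frame" (480x640x3 uint8, red, green, blue), "fx", "fy", "cx", "cy" (pixels), "R" (3x3) and "t" (3): a world point X has camera coordinates R X + t. Camera axes: x right, y down, z forward; pixel columns grow to the right and rows downward; lengths in m; the calibration is good to about 2 mm. A picture is of the moment at which its call begins. There is no depth.
A pose or a line that the arm cannot do raises r.IKError and nothing moves.
- r.hand_in(): hands the job in; it is judged then, once.
The state is a dict: "clock": time; "joints": joint angles; "joint_vel": joint speeds; "joint_torque": joint torques, N m; "tcp_pos": TCP position; "orientation": TCP orientation; "contact_force": force on the tool from outside, world axes, zero at the start; "torque": the same for the moment, N m; "opening": finger opening in m; "gripper_force": force on a finger pad.
Only numpy, scipy, OpenCV 4.12 (cv2) and the standard library are available. Lean on these libraries where they do the work, as an engineer would, in place of code of your own. Each camera call takes 0.05 s, during which the arm holds its last target. There are 200 camera calls.

## Working session

There is one attempt and no reset: what is moved stays moved. The work goes in short steps, each a Python script; the robot and the scene stay as the last script left them, time stands still between calls to the robot, and variables do not carry over. Pictures are saved under pics/ and viewed, at most 10 in all, crops included, and the job is handed in when it is done.

```bash
mkdir -p pics; python3 - <<'E'
from station import r
import cv2,pickle
d={}
for n in("top","side"):
    s=r.snapshot(n);d[n]={k:s[k] for k in s if k!="frame"};cv2.imwrite(f"pics/{n}0.png",s["frame"][:,:,::-1]);print(n,d[n])
pickle.dump(d,open("cam.pkl","wb"));print(r.sense())
E
```

```text
top {'fx': 561.5313724951789, 'fy': 561.5313724951789, 'cx': 313.04563160191515, 'cy': 246.10521610537165, 'R': array([[ 0.02674153, -0.99956101,  0.01275439],
       [-0.98418764, -0.02856083, -0.17481124],
       [ 0.17509877, -0.00787799, -0.98451935]]), 't': array([0.11413835, 0.60944418, 1.13754119])}
side {'fx': 493.9253431750842, 'fy': 493.9253431750842, 'cx': 321.58495958066135, 'cy': 235.38458543218533, 'R': array([[-0.93093826, -0.36493141, -0.01337953],
       [-0.20822619,  0.56056952, -0.80150088],
       [ 0.29999301, -0.74336187, -0.5978439 ]]), 't': array([0.57749247, 0.18298005, 1.01218132])}
{'clock': 0.1, 'joints': array([-7.87071335e+01,  5.25782404e+00,  7.05750328e+01, -4.60199719e-05,
        1.04266470e+02, -3.24935164e+00]), 'joint_vel': array([-0.02686745, -0.04837514, -0.10281147,  0.03220313,  0.06141379,
        0.05772724]), 'joint_torque': array([ 2.96266553e-03, -4.47859919e+01, -4.07568383e+01,  7.00884475e-02,
        2.84555816e-02, -1.06563750e-04]), 'tcp_pos': array([ 0.15065669, -0.58082735,  0.4036293 ]), 'orientation': array([-1.79900831e+02, -5.58543080e-03,  1.45422020e+01]), 'contact_force': array([ 0.99290077, -0.22860304, -0.31329127]), 'torque': array([-0.00943166, -0.0310525 ,  0.01220995]), 'gripper_force': 0.0, 'opening': 0.08790666134151297}
```

View pics/top0.png

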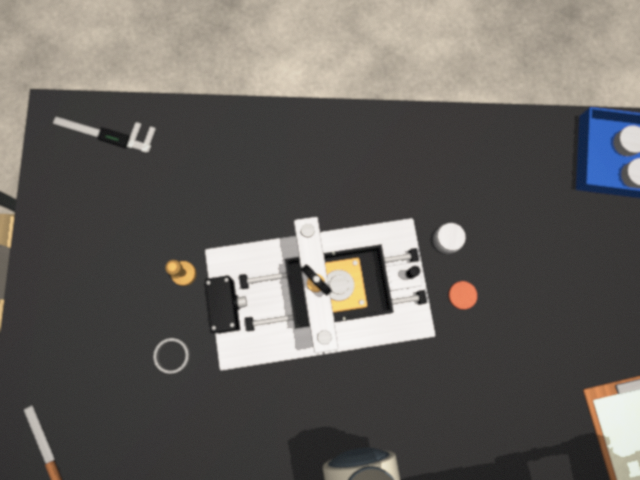

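View pics/side0.png

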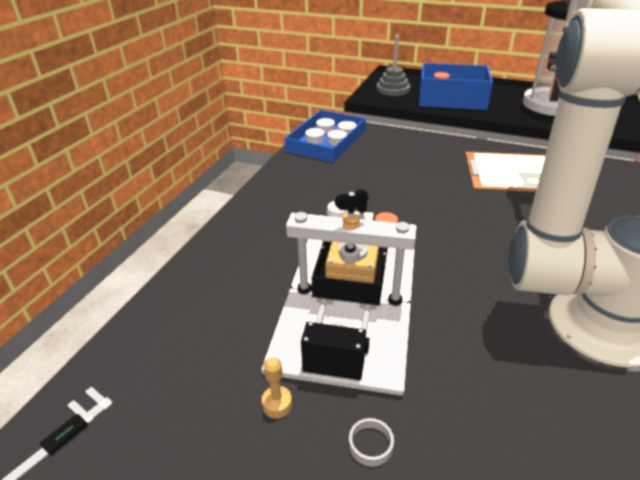

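The top view shows the frame with the drive block at left (225,303), the crosshead from (307,228) to (323,340), the wing at about (316,280) and the post top at about (413,271). The tin is at (451,237), the stone at (463,295), the tamper at (180,272) and the cutter at (171,355). Next I'll enlarge the wing and post area.

```bash
python3 - <<'E'
import cv2
a=cv2.imread("pics/top0.png")[205:375,200:440];cv2.imwrite("pics/top0c.png",cv2.resize(a,(768,544),interpolation=cv2.INTER_CUBIC))
a=cv2.imread("pics/side0.png")[180:310,270:430];cv2.imwrite("pics/side0c.png",cv2.resize(a,(720,585),interpolation=cv2.INTER_CUBIC))
E
```

```text
(no output)
```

View pics/top0c.png

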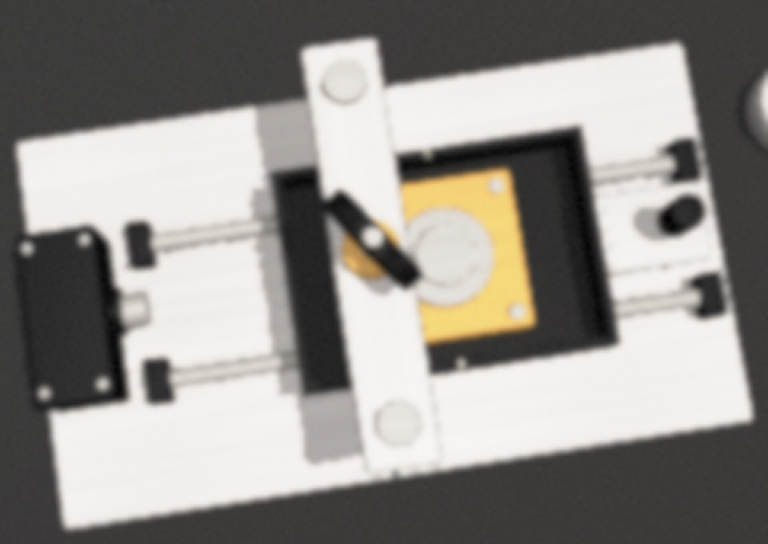

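View pics/side0c.png

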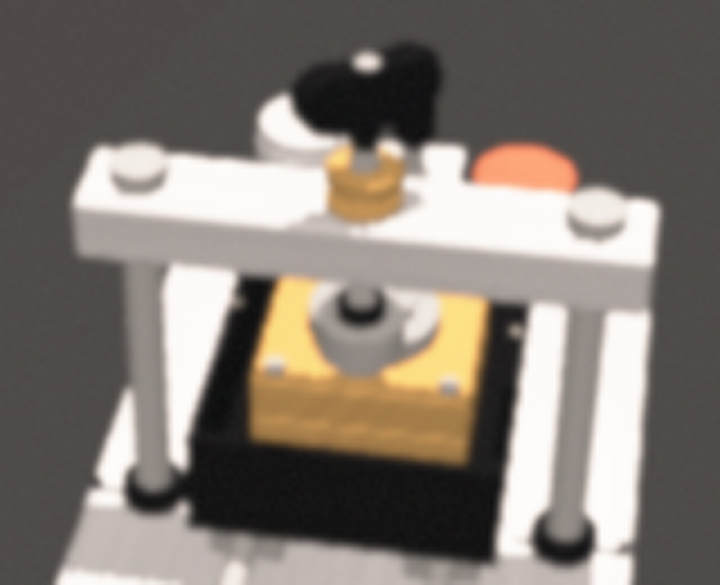

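```bash
cat > h.py <<'E'
import numpy as np,pickle
C=pickle.load(open("cam.pkl","rb"))
def proj(n,X):
    c=C[n];p=c["R"]@np.asarray(X,float)+c["t"];return np.array([c["fx"]*p[0]/p[2]+c["cx"],c["fy"]*p[1]/p[2]+c["cy"]])
def back(n,uv,z):
    c=C[n];d=c["R"].T@np.array([(uv[0]-c["cx"])/c["fx"],(uv[1]-c["cy"])/c["fy"],1]);o=-c["R"].T@c["t"]
    return o+d*(z-o[2])/d[2]
T=lambda u,v:np.array([200+u/3.2-.35,205+v/3.2-.35])
S=lambda u,v:np.array([270+u/4.5-.4,180+v/4.5-.4])
E
python3 - <<'E'
from h import *
from scipy.optimize import least_squares
obs=[("top",T(16,142),(.13,.22,.024)),("top",T(682,42),(.13,-.24,.024)),("top",T(752,420),(-.13,-.24,.024)),("top",T(66,528),(-.13,.22,.024)),
("top",T(345,78),(.098,0,.22)),("top",T(398,421),(-.098,0,.22)),("side",S(138,158),(.098,0,.22)),("side",S(597,207),(-.098,0,.22)),("top",T(372,237),(0,0,.283)),("side",S(367,62),(0,0,.283))]
def W(p,l):c,s=np.cos(p[2]),np.sin(p[2]);return np.array([p[0]+c*l[0]-s*l[1],p[1]+s*l[0]+c*l[1],l[2]])
f=lambda p:np.concatenate([proj(n,W(p,l))-uv for n,uv,l in obs])
o=least_squares(f,[.5,0,0],loss="soft_l1");p=o.x;print(p[:2],np.degrees(p[2]));print(f(p).reshape(-1,2).round(1))
def L(w):d=w[:2]-p[:2];c,s=np.cos(p[2]),np.sin(p[2]);return np.array([c*d[0]+s*d[1],-s*d[0]+c*d[1]]).round(4)
print("post",L(back("top",T(687,211),.166)),"cap",L(back("top",T(450,257),.123)))
a,b=back("top",T(336,200),.275),back("top",T(410,280),.275);print("wing",L(a),L(b),np.degrees(np.arctan2(*(a-b)[1::-1])), np.linalg.norm(a-b))
np.save("frame.npy",p)
from station import r
c,s=np.cos(p[2]),np.sin(p[2])
print("post world",W(p,(0,-.245,.142)))
E
```

```text
[0.50994977 0.12606334] 10.318750375349735
[[-0.2 -0.2]
 [ 0.1 -0. ]
 [ 0.7  0.3]
 [-0.9  0.6]
 [-0.1  0.7]
 [ 0.1  0.9]
 [-0.6  0.5]
 [-0.5 -0.2]
 [ 0.3 -0.3]
 [-0.6 -1.4]]
post [-1.000e-04 -1.914e-01] cap [-0.0017 -0.0507]
wing [0.023  0.0163] [-0.0252 -0.016 ] 44.17226565858802 0.05800059144605346
post world [ 0.5538352  -0.11497414  0.142     ]
```

```bash
cat >> h.py <<'E'
p=np.load("frame.npy");YAW=np.degrees(p[2]);c_,s_=np.cos(p[2]),np.sin(p[2])
RF=np.array([[c_,-s_],[s_,c_]])
def Wd(x,y,z): return np.r_[p[:2]+RF@[x,y],z]
def loc(w): return RF.T@(np.asarray(w)[:2]-p[:2])
def st(r,tag=""):
    s=r.sense();f=np.r_[RF.T@s["contact_force"][:2],s["contact_force"][2]]
    print(tag,"t%.1f"%s["clock"],"loc",loc(s["tcp_pos"]).round(4),"z%.4f"%s["tcp_pos"][2],"F",f.round(1),"Mz%.2f"%s["torque"][2],"op%.4f"%s["opening"],"gf%.0f"%s["gripper_force"],"yaw%.2f"%s["orientation"][2],"j6 %.1f"%s["joints"][5],flush=True);return s,f
E
python3 - <<'E'
from h import *
from station import r
Y0=-.193;O=[180,0,YAW]
r.reach(Wd(0,Y0,.385),O);st(r)
r.servo_line(Wd(0,Y0,.305),speed=.12);st(r)
r.grab(25);st(r,"grip")
y=loc(r.sense()["tcp_pos"])[1]
y=Y0-.043;r.servo_line(Wd(0,y,.305),speed=.06);st(r)
for i in range(12):
    y-=.002;r.servo_line(Wd(0,y,.305),speed=.02);s,f=st(r,"%.4f"%y)
    if f[1]>10:break
E
```

```text
t2.4 loc [-0.0002 -0.1938] z0.3850 F [ 0.3 -0.2  0.6] Mz-0.05 op0.0873 gf0 yaw10.25 j6 69.4
 t3.2 loc [ 1.000e-04 -1.931e-01] z0.3059 F [ 0.3 -0.1  0.5] Mz-0.04 op0.0878 gf0 yaw10.31 j6 69.4
grip t4.3 loc [ 0.     -0.1929] z0.3049 F [0.  0.6 0.6] Mz-0.04 op0.0213 gf25 yaw10.32 j6 69.4
 t5.1 loc [-0.     -0.2367] z0.3050 F [ 1.5 -3.4 -1.8] Mz0.04 op0.0215 gf25 yaw10.26 j6 65.3
-0.2380 t5.4 loc [ 0.     -0.2378] z0.3050 F [ 1.   0.  -0.6] Mz0.01 op0.0216 gf25 yaw10.34 j6 65.2
-0.2400 t5.6 loc [ 1.000e-04 -2.398e-01] z0.3050 F [ 1.4  2.5 -1.1] Mz0.00 op0.0218 gf25 yaw10.34 j6 65.0
-0.2420 t5.9 loc [ 0.     -0.2421] z0.3049 F [ 2.2  3.1 -0.7] Mz-0.01 op0.0219 gf25 yaw10.31 j6 64.8
-0.2440 t6.1 loc [ 0.     -0.2442] z0.3050 F [ 1.8  1.6 -1.7] Mz-0.05 op0.0219 gf25 yaw10.30 j6 64.6
-0.2460 t6.4 loc [ 1.000e-04 -2.452e-01] z0.3049 F [1.2 6.6 0.8] Mz-0.00 op0.0212 gf25 yaw10.38 j6 64.4
-0.2480 t6.6 loc [ 2.000e-04 -2.458e-01] z0.3049 F [ 0.6 15.   0.7] Mz-0.05 op0.0215 gf25 yaw10.47 j6 64.2
```

```bash
python3 - <<'E'
from h import *
from station import r
import cv2
r.servo_line(Wd(0,-.1448,.305),speed=.08);r.wait(.3);st(r)
r.let_go();st(r,"open")
r.servo_line(Wd(0,-.1448,.39),speed=.15)
# above the wing, fingers across thickness (wing yaw 44 deg); retreat first
w=44.2
for y in (w,w-180):
    print(y,r.inverse_kinematics(Wd(0,0,.50),[180,0,y]))
st(r)
t=r.snapshot("top")["frame"][:,:,::-1];s=r.snapshot("side")["frame"][:,:,::-1]
a=cv2.resize(t[205:375,270:440],(500,500),interpolation=cv2.INTER_CUBIC)
b=cv2.resize(s[180:280,310:390],(400,500),interpolation=cv2.INTER_CUBIC)
cv2.imwrite("pics/c1.png",np.hstack([a,b])[:, :800] if False else cv2.resize(np.hstack([a,b]),(800,444)))
E
```

```text
t8.4 loc [-0.     -0.1446] z0.3050 F [-0.2  2.  -1.3] Mz-0.01 op0.0215 gf25 yaw10.33 j6 74.3
open t9.5 loc [ 0.     -0.1448] z0.3050 F [ 0.1  0.3 -0.5] Mz0.01 op0.0876 gf0 yaw10.32 j6 74.3
44.2 [ 1.01744967e+01 -3.92197216e+00  6.99452464e+01 -2.54444375e-14
  1.13976726e+02  5.59744967e+01]
-135.8 [  10.17449668   -3.92197216   69.94524638    0.          113.97672578
 -124.02550332]
 t10.2 loc [-0.     -0.1448] z0.3891 F [-0.1 -0.6 -0.9] Mz0.05 op0.0879 gf0 yaw10.32 j6 74.3
```

View pics/c1.png

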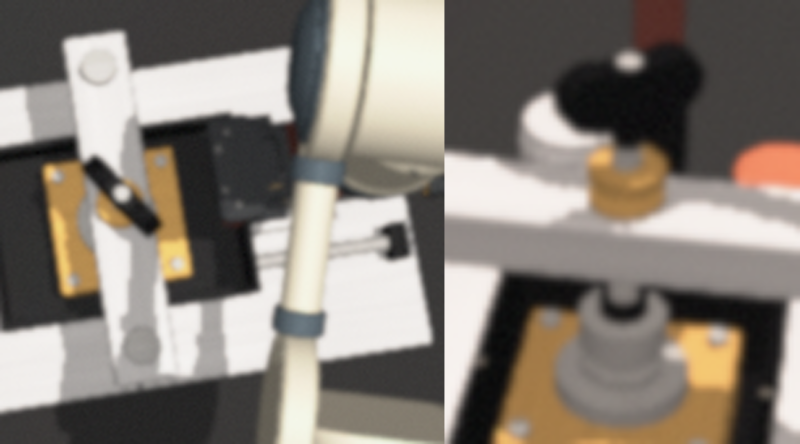

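Both views show the cap concentric under the foot. In the left crop the wing axis is still at about (122,193), and in the right crop the foot stands square on the cap at about (625,330). Next I'll grip the wing from the low end of joint 6's range, so that one grip covers the whole wind.

```bash
python3 - <<'E'
from h import *
from station import r
y=-135.8
r.servo_line(Wd(0,-.1448,.50),speed=.2)
r.reach(Wd(0,0,.50),[180,0,y]);st(r)
r.servo_line(Wd(0,0,.430),speed=.1);st(r,"down")
r.grab(40);r.wait(.2);st(r,"grip")
for i in range(6):
    y-=5;r.servo_line(Wd(0,0,.430-(-135.8-y)/360*.002),[180,0,y],speed=.15);s,f=st(r,"%.1f"%y)
    if abs(s["torque"][2])>.8:break
E
```

```text
t13.9 loc [ 0.     -0.0001] z0.4999 F [ 0.9 -0.5  0.5] Mz-0.03 op0.0878 gf0 yaw-135.83 j6 -124.0
down t14.8 loc [-0. -0.] z0.4308 F [0.5 0.2 0.1] Mz0.01 op0.0878 gf0 yaw-135.80 j6 -124.0
grip t16.1 loc [-0.      0.0001] z0.4300 F [-1.5  0.9 -0.5] Mz0.02 op0.0136 gf40 yaw-135.79 j6 -124.0
-140.8 t16.3 loc [-0.      0.0001] z0.4300 F [-0.2  1.3 -0.8] Mz-0.07 op0.0142 gf40 yaw-140.67 j6 -119.1
-145.8 t16.6 loc [-0.      0.0001] z0.4299 F [-0.4  0.8 -0.1] Mz-0.04 op0.0139 gf40 yaw-145.58 j6 -114.2
-150.8 t16.8 loc [-0.      0.0001] z0.4299 F [-0.9  1.8 -0.2] Mz-0.06 op0.0137 gf40 yaw-150.54 j6 -109.3
-155.8 t17.1 loc [-0.      0.0001] z0.4299 F [-1.4  1.5 -1. ] Mz-0.07 op0.0137 gf40 yaw-155.52 j6 -104.3
-160.8 t17.3 loc [-0.      0.0001] z0.4299 F [-1.5  1.8  0.7] Mz-0.07 op0.0137 gf40 yaw-160.52 j6 -99.3
-165.8 t17.6 loc [-0.      0.0001] z0.4298 F [-1.2  2.5 -0.4] Mz-0.08 op0.0137 gf40 yaw-165.51 j6 -94.3
```

```bash
python3 - <<'E'
from h import *
from station import r
y=-165.8
for i in range(62):
    y-=4;r.servo_line(Wd(0,0,.430-(-135.8-y)/360*.002),[180,0,(y+180)%360-180],speed=.15);s=r.sense()
    m=s["torque"][2]
    if i%8==0 or abs(m)>.15: st(r,"%.1f"%y)
    if abs(m)>.8 or s["joints"][5]>146:break
E
```

```text
-169.8 t17.8 loc [-0.      0.0001] z0.4298 F [-0.5  3.1 -0.2] Mz-0.09 op0.0140 gf40 yaw-169.55 j6 -90.3
-201.8 t19.8 loc [0.     0.0001] z0.4296 F [-0.5  5.   0.4] Mz-0.01 op0.0136 gf40 yaw158.42 j6 -58.2
-221.8 t21.1 loc [0.     0.0001] z0.4296 F [ 0.6  4.3 -0.1] Mz0.79 op0.0141 gf41 yaw138.51 j6 -38.3
-225.8 t21.3 loc [0.0001 0.    ] z0.4296 F [ 1.   3.7 -0.2] Mz1.19 op0.0150 gf44 yaw134.46 j6 -34.3
```

```bash
python3 - <<'E'
from h import *
from station import r
y=-225.8
r.wait(.3);st(r)
for i in range(10):
    y+=1;r.servo_line(Wd(0,0,.430-(-135.8-y)/360*.002),[180,0,(y+180)%360-180],speed=.15);st(r,"%.1f"%y)
E
```

```text
t21.6 loc [0.0001 0.    ] z0.4296 F [0.6 3.1 0.7] Mz1.26 op0.0152 gf44 yaw134.27 j6 -34.1
-224.8 t21.9 loc [ 0.0001 -0.    ] z0.4296 F [0.9 3.6 0.1] Mz1.07 op0.0151 gf43 yaw135.21 j6 -35.0
-223.8 t22.1 loc [ 0. -0.] z0.4296 F [ 1.1  3.8 -0.4] Mz0.88 op0.0146 gf41 yaw136.19 j6 -36.0
-222.8 t22.4 loc [ 0. -0.] z0.4296 F [1.6 3.2 0.4] Mz0.74 op0.0144 gf40 yaw137.18 j6 -37.0
-221.8 t22.6 loc [ 0. -0.] z0.4295 F [ 2.3  3.6 -0.7] Mz0.62 op0.0146 gf40 yaw138.17 j6 -38.0
-220.8 t22.9 loc [ 0. -0.] z0.4296 F [2.1 4.4 0.3] Mz0.37 op0.0141 gf39 yaw139.17 j6 -39.0
-219.8 t23.1 loc [ 0.0001 -0.0001] z0.4295 F [ 3.   4.2 -0.5] Mz0.24 op0.0137 gf40 yaw140.17 j6 -40.0
-218.8 t23.4 loc [ 0.0001 -0.0001] z0.4295 F [ 2.5  3.9 -1.4] Mz0.09 op0.0138 gf40 yaw141.19 j6 -41.0
-217.8 t23.6 loc [ 0.0001 -0.0001] z0.4296 F [ 2.8  3.9 -1.4] Mz0.04 op0.0139 gf40 yaw142.19 j6 -42.0
-216.8 t23.9 loc [ 0.0001 -0.0001] z0.4296 F [ 2.6  3.7 -1.1] Mz0.02 op0.0138 gf40 yaw143.19 j6 -43.0
-215.8 t24.1 loc [ 0.0001 -0.0001] z0.4296 F [ 3.8  3.9 -1. ] Mz0.06 op0.0140 gf40 yaw144.19 j6 -44.0
```

```bash
python3 - <<'E'
from h import *
from station import r
import cv2
y=-215.8
while y<-129:
    y=min(y+6,-129.);r.servo_line(Wd(0,0,.430-(-135.8-y)/360*.002),[180,0,(y+180)%360-180],speed=.15)
r.wait(.5);st(r)
t=r.snapshot("top")["frame"][:,:,::-1];s=r.snapshot("side")["frame"][:,:,::-1]
cv2.imwrite("pics/f.png",np.hstack([cv2.resize(t[200:370,160:480],(480,255)),cv2.resize(s[170:300,280:420],(275,255))]))
E
```

```text
t28.5 loc [0.0001 0.0001] z0.4300 F [ 2.8  3.9 -1. ] Mz0.03 op0.0134 gf40 yaw-129.00 j6 -130.8
```

View pics/f.png

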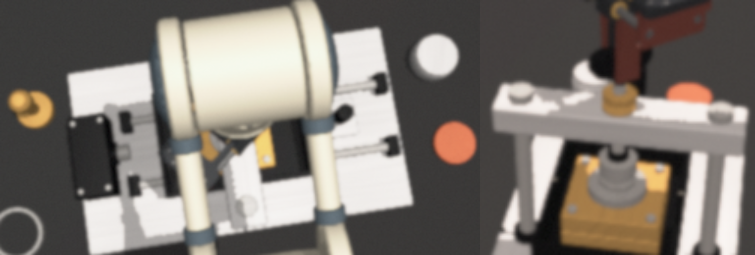

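The fingers still hold the wing head at about (625,60), the cap is centred under the foot at about (617,170), and the four loose items have not moved.

```bash
python3 -c "
from station import r
print(r.hand_in())"
```

```text
the job is handed in; nothing more can be done
None
```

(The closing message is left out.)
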